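# Push a label roll through the roll gauge

## Task

Check the white label roll against the roll gauge: keeping it flat on the table and never lifting it, gently push it through the gap between the two steel pillars, and leave it lying wholly on the round green mat beyond them. Do not disturb the tape, marker, bottles or carton around it.

Things in the scene. Friction and masses are not known exactly. Their poses are not given: they have to be found in the camera images.
- roll: white roll of labels with a brown core, lying flat: a disc 68 mm in diameter, 26 mm high, about 70 g, solid (the core cannot be entered). Origin at the centre of its underside, z up. It slides under a light push and stops when the push stops. It starts on the robot's left, on the gauge's +y side, usually not in line with the gap.
- gauge: roll gauge fixed to the table: two round steel pillars, 28 mm across, 40 mm high, centred at x = -51 and +51 mm of its frame: the gap is 74 mm wide. Each has a blue foot 5 mm high reaching outward, 56 to 98 mm from the middle, 40 mm along y; the gap's floor is bare. Origin on the table mid-gap, z up. The roll passes along the frame's -y. The frame's yaw varies within 0.3 rad.
- green_mat: round green mat 112 mm in diameter with a paler middle, flat on the table (0.8 mm high, no edge to catch on), fixed, on the far (-y) side of the gauge, 95 to 115 mm from the middle of the gap and up to 15 mm to either side of its axis. Origin at its centre.
- tape: loose ring of beige tape, 103 mm in diameter, 25 mm high, lying flat beyond the gauge as seen from the robot; leave alone. Origin at the centre of its underside.
- marker: loose red and white marker pen, 135 mm long along its y axis, 16 mm thick, lying beyond the roll as seen from the robot; leave alone. Origin under its middle.
- red_bottle: loose small red bottle with a black cap, 27 mm in diameter, 74 mm high, standing on the robot's side of the gauge and mat; leave alone. Origin at the centre of its underside.
- brown_bottle: loose small brown bottle with a black cap, 27 mm in diameter, 74 mm high, standing near the table's front edge on the robot's side of the mat; leave alone. Origin at the centre of its underside.
- carton: loose pink and dark carton lying on its side, 117 mm long along its x axis, 34 mm wide and high, beyond the mat as seen from the robot; leave alone. Origin at the centre of its underside.

How it is judged:
By the outcome, as a careful person would: the job done as asked, in the order asked, and still so for the second after the job is handed in, with the robot touching nothing.
It also fails if it takes over 43 s, if anything falls off the work surface, if the arm or the gripper's body presses on something with over 40 N, if the wrist force passes 120 N, or if a joint passes its speed limit or range.

## Robot

A 7-joint arm with a two-finger parallel gripper is mounted at the origin on a cart in front of the work surface, level with it; the furniture and walls round the work are solid. World frame = base frame: x ahead of the robot, y to its left, z up, the work surface at z = 0. Lengths are in m, angles in degrees, forces in N, time in s.
With the tool pointing down it reaches from about 0.425 to 0.875 m from the base axis. Payload 8.4 kg.
Tool frame: the origin (TCP) lies at the very end of the fingers, on their centre line; the grasp point (between the pads) lies 19 mm behind it; x points along the fingers, z is the direction in which the jaws open and shut, and the axes are right-handed (so a half turn about x gives the same grasp; the last joint's range is limited). The gripper opens to 85 mm and grips with 20 to 120 N. Pads are 22 mm wide; open, the fingers measure 114 mm over their backs; the gripper's body (76 mm by 85 mm) begins 54 mm behind the grasp point. The pads swing forward as they close: fully open they stand 13 mm farther back than shut.
Start: joints at [71.379, 19.091, 2.286, 83.961, -0.768, 76.965, -3.352], TCP at [0.146, -0.633, 0.231] pointing down, gripper open.
Joint ranges: [-147.57, 147.57], [-21.85, 119.76], [-74.77, 79.35], [14.55, 137.4], [-85.83, 265.84], [4.83, 119.75], [-152.11, 152.11]. Speed limits (degrees/s): [127.2, 127.2, 159.86, 159.86, 180, 180, 180].

## Interface

Orientations are given as a 3x3 rotation matrix whose columns are the frame's x, y, z axes.
In Python, from bench import ctrl gives the robot as it stands.
- The arm moves only by the tool servo_tool, never from a script. Its argument "motion" is a list of rows, each an object of numbers: "ax", "ay", "az": the turn, a rotation vector about the tool's x, y, z in rad; "dx", "dy", "dz": the shift along the tool's x, y, z in m; "hand": the finger opening in m, from 0 to 0.0854. A call has 1 to 12 rows; each row shifts and turns the pose as measured when the row begins, along the tool's axes as they then stand; what a row does not reach is not made up. A row lasts 1/12 s, in which the tool goes at most 41.7 mm and 7.16 degrees, less where a joint would pass 70% of its speed; a pose out of reach is approached as far as the arm can. A call with a gripper value outside its range is refused whole. The fingers move at their own pace and stop on an object; "force" is the grip in N (left out, the last holds). Time passes only in rows, so rows that do not move let the fingers close. It gives the time, the measured TCP pose, the force and the opening at its end, in the units of the state.
- ctrl.observe(): the state, without advancing time (a new reading comes with each control period).
- ctrl.read_camera(name): name is "side" or "top"; returns the picture (420x560x3 uint8, blue, green, red); there is no depth.
- ctrl.camera_model(name): a dict with "fx", "fy", "cx", "cy" (pixels), "extrinsics" (4x4, takes a point from world to camera coordinates). Camera axes: x right, y down, z forward; pixel columns grow to the right and rows downward; lengths in m; the calibration is good to about 2 mm. A picture is of the moment at which its call begins. camera_model takes no time and is no camera call.
- ctrl.hand_in(): hands the job in, once; it reports no verdict.
The state is a dict: "t": time; "joint_positions": joint angles; "joint_vel": joint speeds; "effort": joint torques, N m; "eef_pos": TCP position; "ee_rot": TCP orientation; "force": force on the tool from outside, world axes, zero at the start; "moment": the same for the moment, N m; "grip_width": opening from 0.0 (shut) to 1.0 (fully open).
Only numpy, scipy, OpenCV 4.12 (cv2) and the standard library are available. Lean on these libraries where they do the work, as an engineer would, in place of code of your own. Each camera call takes 0.05 s, during which the arm holds its last target.

## Working session

There is one attempt and no reset: what is moved stays moved. The work goes in short steps, Python scripts to look and compute and a tool call to move; the robot and the scene stay as the last step left them, time stands still between calls to the robot, and variables do not carry over. Pictures are saved under pics/ and viewed, and the job is handed in when it is done.

Besides the shell and the picture viewer there is one more tool, called after ">>>" in YAML: its name, and indented under it one key for each argument. servo_tool: Moves the arm, as the interface text tells. Its arguments: {"type":"object","properties":{"motion":{"type":"array","items":{"type":"object","properties":{"ax":{"type":"number"},"ay":{"type":"number"},"az":{"type":"number"},"dx":{"type":"number"},"dy":{"type":"number"},"dz":{"type":"number"},"hand":{"type":"number"}}}},"force":{"type":"number"}},"required":["motion"]}

```bash
ls; mkdir -p pics
python3 - <<'E'
from bench import ctrl
import cv2,numpy as np
for n in("top","side"):
    im=ctrl.read_camera(n);cv2.imwrite(f"pics/{n}0.png",im)
    m=ctrl.camera_model(n);print(n,m['fx'],m['fy'],m['cx'],m['cy'],np.round(m['extrinsics'],4).tolist())
s=ctrl.observe();print(s)
E
```

```text
pics
top 535.9783422723599 535.9783422723599 282.74434238326637 203.64528758242153 [[0.0136, -0.9999, -0.0064, 0.1772], [-0.9982, -0.0132, -0.059, 0.5537], [0.0589, 0.0072, -0.9982, 1.1821], [0.0, 0.0, 0.0, 1.0]]
side 521.8071655308329 521.8071655308329 274.72588461278104 210.25652947288782 [[-0.8125, -0.583, 0.0008, 0.5405], [-0.2987, 0.4151, -0.8593, 0.1227], [0.5006, -0.6984, -0.5114, 0.9795], [0.0, 0.0, 0.0, 1.0]]
{'t': 0.1, 'joint_positions': array([71.37903232, 19.13001414,  2.28434052, 84.00718043, -0.76755327,
       76.96452958, -3.35320576]), 'joint_vel': array([-0.01252539, -0.12272085,  0.10792709, -0.0057763 ,  0.00066969,
        0.07056841,  0.14270948]), 'effort': array([ 4.93155167e-03, -6.60014105e+01,  1.37120951e+00, -4.06474400e+01,
        1.72331493e-02,  8.97247373e-03,  1.62665623e-05]), 'eef_pos': array([ 0.14540703, -0.63309915,  0.230474  ]), 'ee_rot': array([[-4.38778976e-04,  9.74623903e-01,  2.23848285e-01],
       [ 1.44437556e-03,  2.23848691e-01, -9.74622838e-01],
       [-9.99998861e-01, -1.04323019e-04, -1.50594304e-03]]), 'force': array([ 0.35720274, -0.2094212 , -0.78058998]), 'moment': array([ 0.05750915,  0.01810157, -0.00275757]), 'grip_width': 1.0027227705255226}
```

View pics/top0.png

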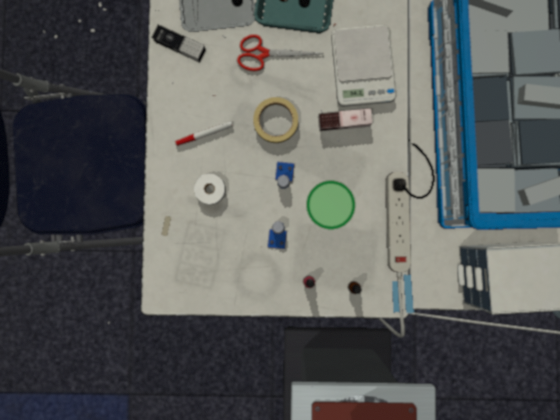

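View pics/side0.png

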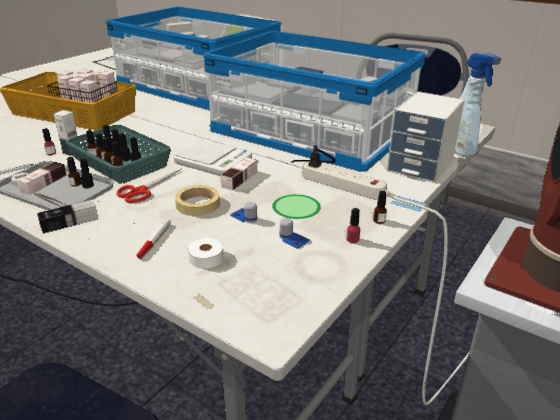

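The top view shows the roll at (209,189), the pillars at about (284,181) and (279,228), the mat at (331,204), the marker at (205,133) and the red bottle at (310,282). The roll sits left of the gap and slightly off its line.

```bash
cat > h.py <<'E'
from bench import ctrl
import cv2,numpy as np
def ray(n,uv,z):
    m=ctrl.camera_model(n);E=m['extrinsics'];R=E[:3,:3];t=E[:3,3]
    c=-R.T@t; d=R.T@np.array([(uv[0]-m['cx'])/m['fx'],(uv[1]-m['cy'])/m['fy'],1])
    return (c+d*(z-c[2])/d[2])[:2]
def proj(n,p):
    m=ctrl.camera_model(n);q=m['extrinsics'][:3,:3]@np.array(p)+m['extrinsics'][:3,3]
    return np.array([m['fx']*q[0]/q[2]+m['cx'],m['fy']*q[1]/q[2]+m['cy']])
def blobs(mask,amin=15):
    k,l,s,c=cv2.connectedComponentsWithStats(mask.astype(np.uint8))
    return [(s[i,4],s[i,:4].tolist(),c[i]) for i in range(1,k) if s[i,4]>=amin]
def contour_world(n,mask,box,z):
    x,y,w,h=box;m=np.zeros_like(mask,np.uint8);m[y:y+h,x:x+w]=mask[y:y+h,x:x+w]
    c=max(cv2.findContours(m,0,cv2.CHAIN_APPROX_NONE)[0],key=cv2.contourArea)[:,0]
    return np.array([ray(n,p,z) for p in c])
E
python3 - <<'E'
from h import *
for n,roi in(("top",(150,110,410,310)),("side",(120,150,400,290))):
    im=cv2.imread(f"pics/{n}0.png");hsv=cv2.cvtColor(im,cv2.COLOR_BGR2HSV)
    x0,y0,x1,y1=roi
    R=np.zeros(im.shape[:2],bool);R[y0:y1,x0:x1]=1
    H,S,V=[hsv[...,i].astype(int) for i in range(3)]
    print(n)
    for nm,mk,z in(("blue",R&(H>100)&(H<130)&(S>140),.005),("green",R&(H>45)&(H<85)&(S>90),.0008)):
        for b in blobs(mk): print(nm,b,ray(n,b[2],z))
    cv2.imwrite(f"pics/{n}0z.png",cv2.resize(im[y0:y1,x0:x1] if n=="side" else im[150:300,180:370],None,fx=2.8 if n=="side" else 4,fy=2.8 if n=="side" else 4,interpolation=cv2.INTER_CUBIC))
E
```

```text
top
blue (np.int32(176), [277, 163, 16, 17], array([284.79545455, 169.8125    ])) [0.62888962 0.18113095]
blue (np.int32(198), [269, 230, 17, 18], array([276.80808081, 239.15656566])) [0.47174545 0.19700509]
green (np.int32(469), [307, 181, 48, 48], array([330.58422175, 204.41577825])) [0.55191213 0.0763598 ]
side
blue (np.int32(123), [284, 150, 29, 8], array([301.09756098, 152.09756098])) [ 0.69804365 -0.17108571]
blue (np.int32(83), [318, 151, 15, 10], array([323.97590361, 156.73493976])) [ 0.63089322 -0.18204003]
blue (np.int32(543), [330, 150, 59, 21], array([356.7679558 , 160.72744015])) [ 0.54649928 -0.21167583]
blue (np.int32(106), [231, 209, 26, 12], array([240.32075472, 215.38679245])) [0.62254746 0.19018986]
blue (np.int32(200), [281, 233, 28, 15], array([294.71 , 239.835])) [0.47096997 0.20023664]
green (np.int32(228), [273, 195, 47, 24], array([296.72368421, 206.61842105])) [0.54630564 0.0791399 ]
```

View pics/top0z.png

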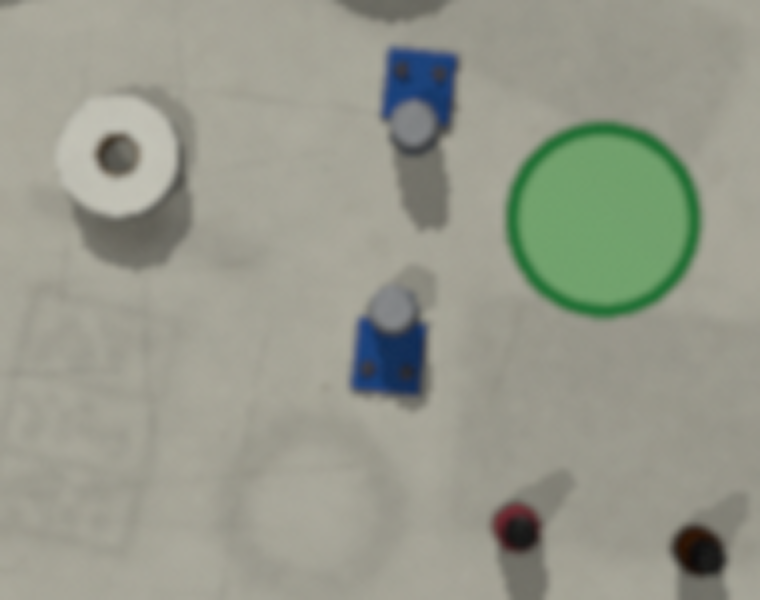

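View pics/side0z.png

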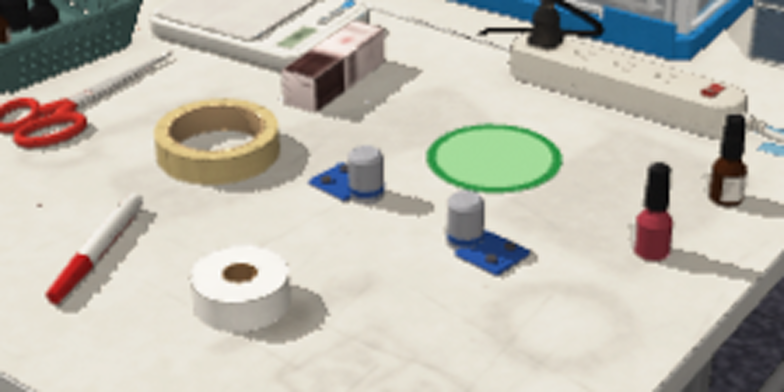

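Run:
```python
from h import *
f=lambda X,Y,z:ray("top",((X+.5)/4-.5+180,(Y+.5)/4-.5+150),z)
P=f(413.5,125,.04);Q=f(393,308,.04);r=f(118,155.5,.026);mt=f(604,219.5,.0008)
print("pillars",P,Q,np.linalg.norm(P-Q));g=(P+Q)/2;d=(P-Q)/np.linalg.norm(P-Q);yaw=np.arctan2(d[1],d[0])
F1=f(420,83,.005);F2=f(389,356,.005)
print("gauge",g,yaw,"foot-yaw ",np.arctan2(*(F1-F2)[::-1]), (F1+F2)/2)
R=np.array([[d[0],-d[1]],[d[1],d[0]]])
print("roll",r,R.T@(r-g),"mat",mt,R.T@(mt-g))
for nm,p,z in(("red",(518,531),.074),("brown",(705,553),.074)): print(nm,f(*p,z), R.T@(f(*p,z)-g))
# side check
s=lambda X,Y,z:ray("side",((X+.5)/2.8-.5+120,(Y+.5)/2.8-.5+150),z)
P2=s(366,154,.04);Q2=s(466,200.5,.04);print("side",P2,Q2,(P2+Q2)/2,"roll",s(240,273,.026),"mat",s(494,158,.0008))
# tape, marker
im=cv2.imread("pics/top0.png")
print("marker",ray("top",(178,143),.008),ray("top",(232,124),.008),"tape",ray("top",(276,119),.025),"carton",ray("top",(319,128),.0),ray("top",(371,126),.0))
```

```text
pillars [0.60008583 0.18460325] [0.49939968 0.19445229] 0.10116671982862345
gauge [0.54974276 0.18952777] -0.09750895504672646 foot-yaw  -0.09906137292265708 [0.55027176 0.18918588]
roll [0.58233641 0.34889079] [0.01692412 0.16177914] mat [0.55172223 0.07626587] [ 0.01299662 -0.11253117]
red [0.38214524 0.12627379] [-0.16064333 -0.07926988]
brown [0.37202361 0.02759679] [-0.16111023 -0.17846353]
side [0.59576157 0.18697764] [0.49471861 0.19768896] [0.54524009 0.1923333 ] roll [0.58063723 0.34884531] mat [0.54874295 0.07802954]
marker [0.68665001 0.42452995] [0.73177033 0.30262412] tape [0.74077468 0.20230731] carton [0.72663605 0.10422975] [ 0.73271745 -0.01452852]
```

Run:
```python
from h import *
def height(b,t):
    p=ray("side",b,0); zs=np.linspace(0,.6,601); e=[proj("side",[*p,z])[1]-t[1] for z in zs]
    return p,zs[np.argmin(np.abs(e))]
print("drawers",height((437,189),(452,119)),height((390,172),(397,107)))
print("bin",height((355,160),(362,82)),height((213,110),(207,58)))
print("spray",height((468,155),(480,60)))
for h in(.2,.3): print(h,[ray("top",p,h).round(3) for p in((485,245),(487,312),(460,228),(466,0))])
im=cv2.imread("pics/side0.png")[30:220,300:560];cv2.imwrite("pics/s1.png",cv2.resize(im,None,fx=3,fy=3))
```

```text
drawers (array([ 0.31642914, -0.19272454]), np.float64(0.18)) (array([ 0.44913212, -0.21109475]), np.float64(0.17500000000000002))
bin (array([ 0.55722697, -0.22261446]), np.float64(0.215)) (array([ 1.1295722 , -0.29223297]), np.float64(0.17300000000000001))Traceback (most recent call last):
  File "<stdin>", line 7, in <module>
  File "<stdin>", line 3, in height
  File "h.py", line 8, in proj
    m=ctrl.camera_model(n);q=m['extrinsics'][:3,:3]@np.array(p)+m['extrinsics'][:3,3]
ValueError: time passes only in moves, steps and waits
```

>>> servo_tool:
  motion:
    - {"dx": -0.04}
    - {"dx": -0.04}
    - {"dx": -0.04}
    - {"dx": -0.04}
    - {"dx": -0.04}

```text
validation failed for argument at $.mo...
```

```bash
python3 - <<'E'
s=open('h.py').read()
s=s.replace("def ray","_C={}\ndef cm(n):\n    if n not in _C:_C[n]=ctrl.camera_model(n)\n    return _C[n]\ndef ray",1).replace("m=ctrl.camera_model(n)","m=cm(n)")
open('h.py','w').write(s)
E
python3 - <<'E'
from h import *
s=ctrl.observe();print(s['t'],s['eef_pos'],s['ee_rot'].round(4).tolist(),s['joint_positions'].round(1))
p=ray("side",(468,155),0);print(p,[ (z,proj("side",[*p,z]).round()) for z in(.1,.2,.25,.3,.35)])
E
```

```text
0.1 [ 0.14540703 -0.63309915  0.230474  ] [[-0.0004, 0.9746, 0.2238], [0.0014, 0.2238, -0.9746], [-1.0, -0.0001, -0.0015]] [71.4 19.1  2.3 84.  -0.8 77.  -3.4]
[ 0.31904516 -0.43389423] [(0.1, array([475., 121.])), (0.2, array([483.,  84.])), (0.25, array([487.,  64.])), (0.3, array([491.,  44.])), (0.35, array([496.,  23.]))]
```

>>> servo_tool:
  motion:
    - {"ax": 0,"ay": 0,"az": 0,"dx": -0.04,"dy": 0,"dz": 0,"hand": 0.03}
    - {"ax": 0,"ay": 0,"az": 0,"dx": -0.04,"dy": 0,"dz": 0,"hand": 0.03}
    - {"ax": 0,"ay": 0,"az": 0,"dx": -0.04,"dy": 0,"dz": 0,"hand": 0.03}
    - {"ax": 0,"ay": 0,"az": 0,"dx": -0.04,"dy": 0,"dz": 0,"hand": 0.03}
    - {"ax": 0,"ay": 0,"az": 0,"dx": -0.04,"dy": 0,"dz": 0,"hand": 0.03}

```text
t: 0.52
eef_pos: [0.1445, -0.6294, 0.4233]
ee_rot: [[-0.008, 0.975, 0.224], [0.026, 0.224, -0.974], [-1.0, -0.002, -0.027]]
force: [0.7, -1.1, -0.3]
grip_width: 0.354
```

>>> servo_tool:
  motion:
    - {"ax": -0.0625,"ay": -0.014,"az": 0,"dx": 0,"dy": 0.04,"dz": -0.001,"hand": 0.03}
    - {"ax": -0.0625,"ay": -0.013,"az": 0,"dx": 0,"dy": 0.04,"dz": -0.001,"hand": 0.03}
    - {"ax": -0.0625,"ay": 0,"az": 0,"dx": 0,"dy": 0.04,"dz": -0.001,"hand": 0.03}
    - {"ax": -0.0625,"ay": 0,"az": 0,"dx": 0,"dy": 0.04,"dz": -0.001,"hand": 0.03}
    - {"ax": -0.0625,"ay": 0,"az": 0,"dx": 0,"dy": 0.04,"dz": -0.001,"hand": 0.03}
    - {"ax": -0.0625,"ay": 0,"az": 0,"dx": 0,"dy": 0.04,"dz": -0.001,"hand": 0.03}
    - {"ax": -0.0625,"ay": 0,"az": 0,"dx": 0,"dy": 0.04,"dz": -0.001,"hand": 0.03}
    - {"ax": -0.0625,"ay": 0,"az": 0,"dx": 0,"dy": 0.04,"dz": -0.001,"hand": 0.03}

```text
t: 1.18
eef_pos: [0.4266, -0.4902, 0.4302]
ee_rot: [[-0.002, 0.749, 0.662], [-0.016, 0.662, -0.749], [-1.0, -0.012, 0.011]]
force: [0.3, -1.2, 0.0]
grip_width: 0.351
```

>>> servo_tool:
  motion:
    - {"ax": -0.0625,"ay": 0.01,"az": 0,"dx": 0,"dy": 0.04,"dz": -0.002,"hand": 0.03}
    - {"ax": -0.0625,"ay": 0,"az": 0,"dx": 0,"dy": 0.04,"dz": -0.002,"hand": 0.03}
    - {"ax": -0.0625,"ay": 0,"az": 0,"dx": 0,"dy": 0.04,"dz": -0.002,"hand": 0.03}
    - {"ax": -0.0625,"ay": 0,"az": 0,"dx": 0,"dy": 0.04,"dz": -0.002,"hand": 0.03}
    - {"ax": -0.0625,"ay": 0,"az": 0,"dx": 0,"dy": 0.04,"dz": -0.002,"hand": 0.03}
    - {"ax": -0.0625,"ay": 0,"az": 0,"dx": 0,"dy": 0.04,"dz": -0.002,"hand": 0.03}
    - {"ax": -0.0625,"ay": 0,"az": 0,"dx": 0,"dy": 0.04,"dz": -0.002,"hand": 0.03}
    - {"ax": -0.0625,"ay": 0,"az": 0,"dx": 0,"dy": 0.04,"dz": -0.002,"hand": 0.03}
    - {"ax": -0.0625,"ay": 0,"az": 0,"dx": 0,"dy": 0.04,"dz": -0.002,"hand": 0.03}
    - {"ax": -0.0625,"ay": 0,"az": 0,"dx": 0,"dy": 0.04,"dz": -0.002,"hand": 0.03}
    - {"ax": -0.0625,"ay": 0,"az": 0,"dx": 0,"dy": 0.04,"dz": -0.002,"hand": 0.03}
    - {"ax": -0.0625,"ay": 0,"az": 0,"dx": 0,"dy": 0.04,"dz": -0.002,"hand": 0.03}

```text
t: 2.18
eef_pos: [0.6329, -0.049, 0.4151]
ee_rot: [[-0.022, 0.059, 0.998], [-0.003, 0.998, -0.059], [-1.0, -0.004, -0.021]]
force: [0.3, -0.5, -0.9]
grip_width: 0.354
```

>>> servo_tool:
  motion:
    - {"ax": 0.02,"ay": -0.01,"az": 0,"dx": 0,"dy": 0.038,"dz": -0.0075,"hand": 0.03}
    - {"ax": 0.018,"ay": -0.01,"az": 0,"dx": 0,"dy": 0.038,"dz": -0.0075,"hand": 0.03}
    - {"ax": 0,"ay": 0,"az": 0,"dx": 0,"dy": 0.038,"dz": -0.0075,"hand": 0.03}
    - {"ax": 0,"ay": 0,"az": 0,"dx": 0,"dy": 0.038,"dz": -0.0075,"hand": 0.03}
    - {"ax": 0,"ay": 0,"az": 0,"dx": 0,"dy": 0.038,"dz": -0.0075,"hand": 0.03}
    - {"ax": 0,"ay": 0,"az": 0,"dx": 0,"dy": 0.038,"dz": -0.0075,"hand": 0.03}
    - {"ax": 0,"ay": 0,"az": 0,"dx": 0,"dy": 0.038,"dz": -0.0075,"hand": 0.03}
    - {"ax": 0,"ay": 0,"az": 0,"dx": 0,"dy": 0.038,"dz": -0.0075,"hand": 0.03}
    - {"ax": 0,"ay": 0,"az": 0,"dx": 0,"dy": 0.038,"dz": -0.0075,"hand": 0.03}
    - {"ax": 0,"ay": 0,"az": 0,"dx": 0,"dy": 0.038,"dz": -0.0075,"hand": 0.03}
    - {"ax": 0,"ay": 0,"az": 0,"dx": 0,"dy": 0.038,"dz": -0.0075,"hand": 0.03}
    - {"ax": 0,"ay": 0,"az": 0,"dx": 0,"dy": 0.02,"dz": -0.0075,"hand": 0.03}

```text
t: 3.18
eef_pos: [0.5754, 0.4193, 0.4061]
ee_rot: [[-0.011, 0.092, 0.996], [-0.007, 0.996, -0.092], [-1.0, -0.008, -0.01]]
force: [-0.3, 0.5, -0.3]
grip_width: 0.355
```

>>> servo_tool:
  motion:
    - {"ax": 0,"ay": 0,"az": 0,"dx": 0,"dy": 0,"dz": 0,"hand": 0.03}
    - {"ax": 0,"ay": 0,"az": 0,"dx": 0,"dy": 0,"dz": 0,"hand": 0.03}

```text
t: 3.35
eef_pos: [0.5712, 0.4264, 0.4031]
ee_rot: [[-0.016, 0.082, 0.996], [-0.007, 0.997, -0.082], [-1.0, -0.008, -0.015]]
force: [0.4, -1.4, 0.2]
grip_width: 0.347
```

>>> servo_tool:
  motion:
    - {"ax": 0.015,"ay": -0.015,"az": 0.008,"dx": 0.03,"dy": -0.007,"dz": 0.009,"hand": 0.03}
    - {"ax": 0,"ay": 0,"az": 0,"dx": 0.04,"dy": -0.007,"dz": 0.009,"hand": 0.03}
    - {"ax": 0,"ay": 0,"az": 0,"dx": 0.04,"dy": 0,"dz": 0,"hand": 0.03}
    - {"ax": 0,"ay": 0,"az": 0,"dx": 0.04,"dy": 0,"dz": 0,"hand": 0.03}
    - {"ax": 0,"ay": 0,"az": 0,"dx": 0.04,"dy": 0,"dz": 0,"hand": 0.03}
    - {"ax": 0,"ay": 0,"az": 0,"dx": 0.03,"dy": 0,"dz": 0,"hand": 0.03}
    - {"ax": 0,"ay": 0,"az": 0,"dx": 0.02,"dy": 0,"dz": 0,"hand": 0.03}
    - {"ax": 0,"ay": 0,"az": 0,"dx": 0,"dy": 0,"dz": 0,"hand": 0.03}

```text
t: 4.02
eef_pos: [0.593, 0.3993, 0.1545]
ee_rot: [[0.005, 0.109, 0.994], [-0.001, 0.994, -0.109], [-1.0, -0.0, 0.005]]
force: [-0.1, 0.1, -0.8]
grip_width: 0.353
```

>>> servo_tool:
  motion:
    - {"ax": -0.011,"ay": 0.004,"az": 0,"dx": 0,"dy": 0.014,"dz": -0.005,"hand": 0.03}
    - {"ax": 0,"ay": 0,"az": 0,"dx": 0.02,"dy": 0,"dz": 0,"hand": 0.03}
    - {"ax": 0,"ay": 0,"az": 0,"dx": 0.03,"dy": 0,"dz": 0,"hand": 0.03}
    - {"ax": 0,"ay": 0,"az": 0,"dx": 0.03,"dy": 0,"dz": 0,"hand": 0.03}
    - {"ax": 0,"ay": 0,"az": 0,"dx": 0.02,"dy": 0,"dz": 0,"hand": 0.03}
    - {"ax": 0,"ay": 0,"az": 0,"dx": 0.01,"dy": 0,"dz": 0,"hand": 0.03}
    - {"ax": 0,"ay": 0,"az": 0,"dx": 0,"dy": 0,"dz": 0,"hand": 0.03}
    - {"ax": 0,"ay": 0,"az": 0,"dx": 0,"dy": 0,"dz": 0,"hand": 0.03}

```text
t: 4.68
eef_pos: [0.5979, 0.4154, 0.0545]
ee_rot: [[0.014, 0.104, 0.995], [0.007, 0.995, -0.104], [-1.0, 0.009, 0.013]]
force: [-0.1, 0.5, -0.2]
grip_width: 0.352
```

```bash
cat > look.py <<'E'
import sys
from h import *
k=sys.argv[1]
im=ctrl.read_camera("top");cv2.imwrite(f"pics/top{k}.png",im)
cv2.imwrite(f"pics/top{k}z.png",cv2.resize(im[150:300,180:370],None,fx=4,fy=4,interpolation=cv2.INTER_CUBIC))
im=ctrl.read_camera("side")
cv2.imwrite(f"pics/side{k}z.png",cv2.resize(im[150:290,120:400],None,fx=2.8,fy=2.8,interpolation=cv2.INTER_CUBIC))
E
python3 look.py 1
```

```text
(no output)
```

View pics/top1z.png

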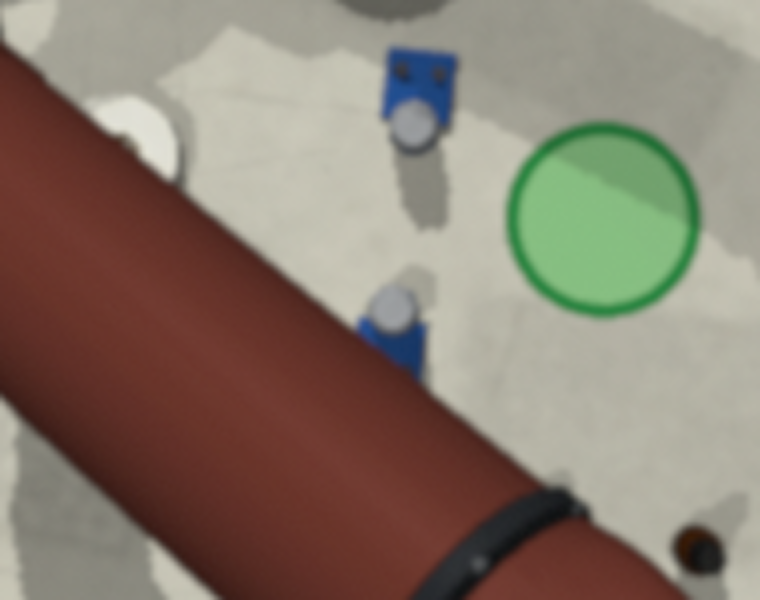

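View pics/side1z.png

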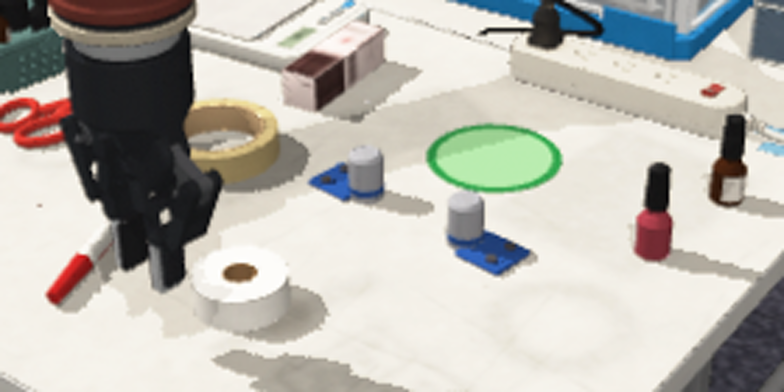

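>>> servo_tool:
  motion:
    - {"ax": -0.007,"ay": 0.013,"az": -0.008,"dx": 0.01,"dy": 0,"dz": -0.01,"hand": 0.03}
    - {"ax": 0,"ay": 0,"az": 0,"dx": 0.015,"dy": 0,"dz": 0,"hand": 0.03}
    - {"ax": 0,"ay": 0,"az": 0,"dx": 0.01,"dy": 0,"dz": 0,"hand": 0.03}
    - {"ax": 0,"ay": 0,"az": 0,"dx": 0.008,"dy": 0,"dz": 0,"hand": 0.03}
    - {"ax": 0,"ay": 0,"az": 0,"dx": 0,"dy": 0,"dz": 0,"hand": 0.03}
    - {"ax": 0,"ay": 0,"az": 0,"dx": 0,"dy": 0,"dz": 0,"hand": 0.03}

```text
t: 5.28
eef_pos: [0.5886, 0.4185, 0.0117]
ee_rot: [[0.004, 0.096, 0.995], [0.003, 0.995, -0.096], [-1.0, 0.004, 0.003]]
force: [0.7, -0.3, -0.6]
grip_width: 0.353
```

>>> servo_tool:
  motion:
    - {"ax": 0,"ay": 0,"az": 0,"dx": 0.001,"dy": -0.007,"dz": 0,"hand": 0.03}
    - {"ax": 0,"ay": 0,"az": 0,"dx": 0,"dy": -0.007,"dz": 0,"hand": 0.03}
    - {"ax": 0,"ay": 0,"az": 0,"dx": 0,"dy": -0.007,"dz": 0,"hand": 0.03}
    - {"ax": 0,"ay": 0,"az": 0,"dx": 0,"dy": -0.006,"dz": 0,"hand": 0.03}
    - {"ax": 0,"ay": 0,"az": 0,"dx": 0,"dy": -0.006,"dz": 0,"hand": 0.03}
    - {"ax": 0,"ay": 0,"az": 0,"dx": 0,"dy": -0.006,"dz": 0,"hand": 0.03}
    - {"ax": 0,"ay": 0,"az": 0,"dx": 0,"dy": -0.006,"dz": 0,"hand": 0.03}
    - {"ax": 0,"ay": 0,"az": 0,"dx": 0,"dy": 0,"dz": 0,"hand": 0.03}

```text
t: 5.95
eef_pos: [0.585, 0.3677, 0.0115]
ee_rot: [[0.005, 0.098, 0.995], [0.003, 0.995, -0.098], [-1.0, 0.004, 0.005]]
force: [-0.4, 0.1, -0.0]
grip_width: 0.352
```

```bash
python3 look.py 2
```

```text
(no output)
```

View pics/top2z.png

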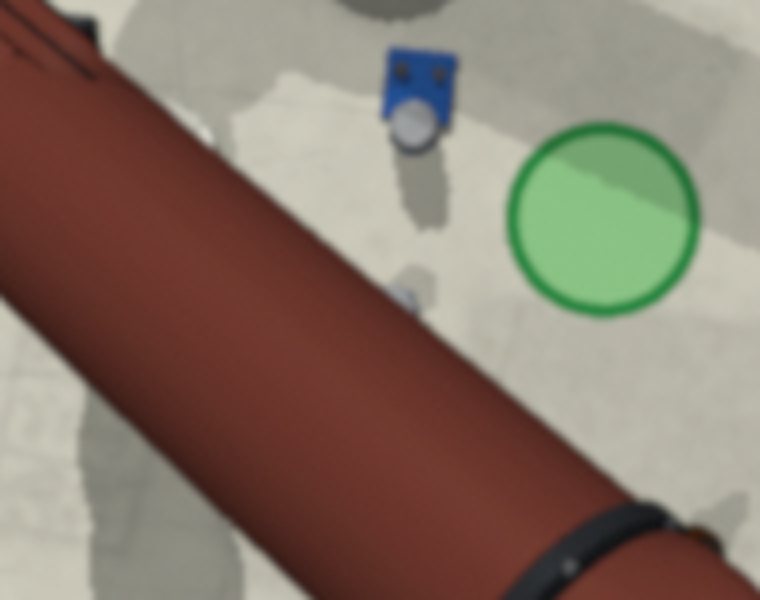

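View pics/side2z.png

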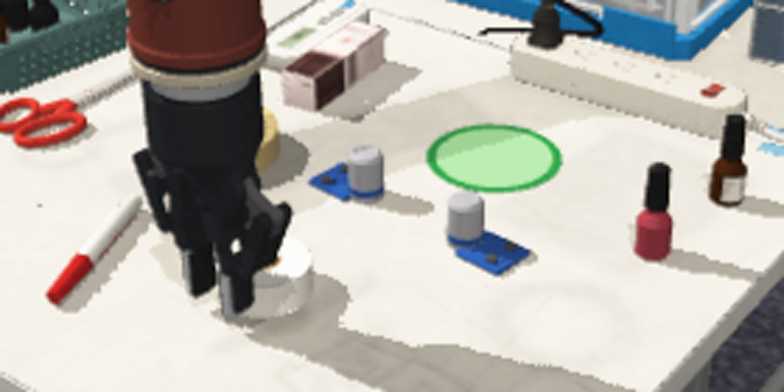

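>>> servo_tool:
  motion:
    - {"ax": 0,"ay": 0,"az": 0,"dx": 0,"dy": -0.006,"dz": -0.0016,"hand": 0.03}
    - {"ax": 0,"ay": 0,"az": 0,"dx": 0,"dy": -0.006,"dz": -0.0016,"hand": 0.03}
    - {"ax": 0,"ay": 0,"az": 0,"dx": 0,"dy": -0.006,"dz": -0.0016,"hand": 0.03}
    - {"ax": 0,"ay": 0,"az": 0,"dx": 0,"dy": -0.006,"dz": -0.0016,"hand": 0.03}
    - {"ax": 0,"ay": 0,"az": 0,"dx": 0,"dy": -0.006,"dz": -0.0016,"hand": 0.03}
    - {"ax": 0,"ay": 0,"az": 0,"dx": 0,"dy": -0.006,"dz": -0.0016,"hand": 0.03}
    - {"ax": 0,"ay": 0,"az": 0,"dx": 0,"dy": 0,"dz": 0,"hand": 0.03}

```text
t: 6.63
eef_pos: [0.5698, 0.3327, 0.0117]
ee_rot: [[0.006, 0.094, 0.996], [0.006, 0.996, -0.094], [-1.0, 0.006, 0.005]]
force: [0.0, 0.4, 0.1]
grip_width: 0.352
```

>>> servo_tool:
  motion:
    - {"ax": 0.003,"ay": 0.004,"az": -0.005,"dx": 0,"dy": -0.006,"dz": -0.001,"hand": 0.03}
    - {"ax": 0,"ay": 0,"az": 0,"dx": 0,"dy": -0.006,"dz": -0.001,"hand": 0.03}
    - {"ax": 0,"ay": 0,"az": 0,"dx": 0,"dy": -0.006,"dz": -0.001,"hand": 0.03}
    - {"ax": 0,"ay": 0,"az": 0,"dx": 0,"dy": -0.006,"dz": -0.001,"hand": 0.03}
    - {"ax": 0,"ay": 0,"az": 0,"dx": 0,"dy": 0,"dz": 0,"hand": 0.03}

```text
t: 7.05
eef_pos: [0.5628, 0.3065, 0.0116]
ee_rot: [[0.0, 0.098, 0.995], [0.001, 0.995, -0.098], [-1.0, 0.001, 0.0]]
force: [0.0, 0.3, 0.3]
grip_width: 0.349
```

```bash
python3 look.py 3
```

```text
(no output)
```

View pics/top3z.png

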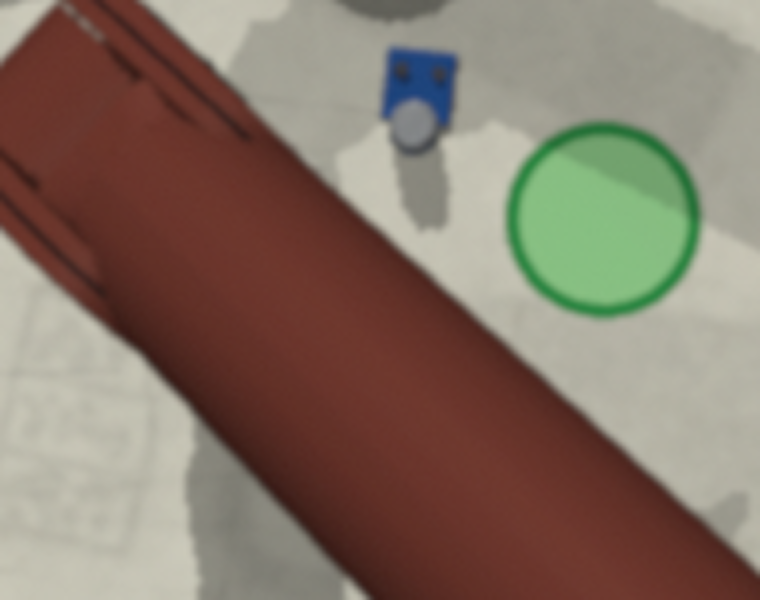

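View pics/side3z.png

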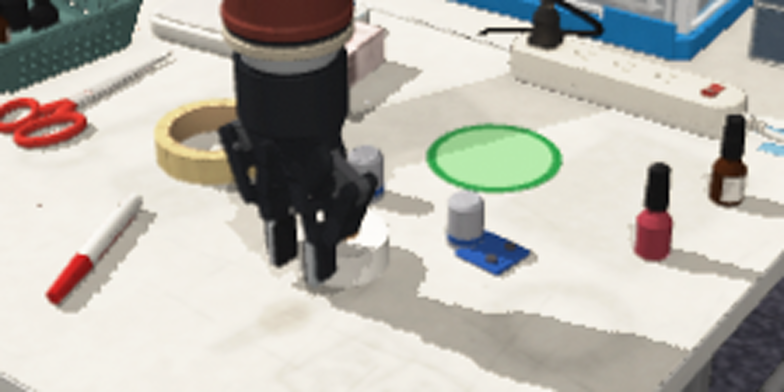

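>>> servo_tool:
  motion:
    - {"ax": 0,"ay": 0,"az": 0,"dx": 0,"dy": 0.01,"dz": 0,"hand": 0.03}
    - {"ax": 0,"ay": 0,"az": 0,"dx": 0,"dy": 0.02,"dz": 0,"hand": 0.03}
    - {"ax": 0,"ay": 0,"az": 0,"dx": 0,"dy": 0.035,"dz": 0,"hand": 0.03}
    - {"ax": 0,"ay": 0,"az": 0,"dx": 0,"dy": 0.035,"dz": 0,"hand": 0.03}
    - {"ax": 0,"ay": 0,"az": 0,"dx": 0,"dy": 0.035,"dz": 0,"hand": 0.03}
    - {"ax": 0,"ay": 0,"az": 0,"dx": 0,"dy": 0.02,"dz": 0,"hand": 0.03}
    - {"ax": 0,"ay": 0,"az": 0,"dx": 0,"dy": 0,"dz": 0,"hand": 0.03}
    - {"ax": 0,"ay": 0,"az": 0,"dx": 0,"dy": 0,"dz": 0,"hand": 0.03}

```text
t: 7.82
eef_pos: [0.578, 0.4731, 0.0102]
ee_rot: [[-0.0, 0.1, 0.995], [0.002, 0.995, -0.1], [-1.0, 0.002, -0.001]]
force: [0.6, -0.4, 0.3]
grip_width: 0.348
```

```bash
python3 look.py 4
```

```text
(no output)
```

View pics/top4z.png

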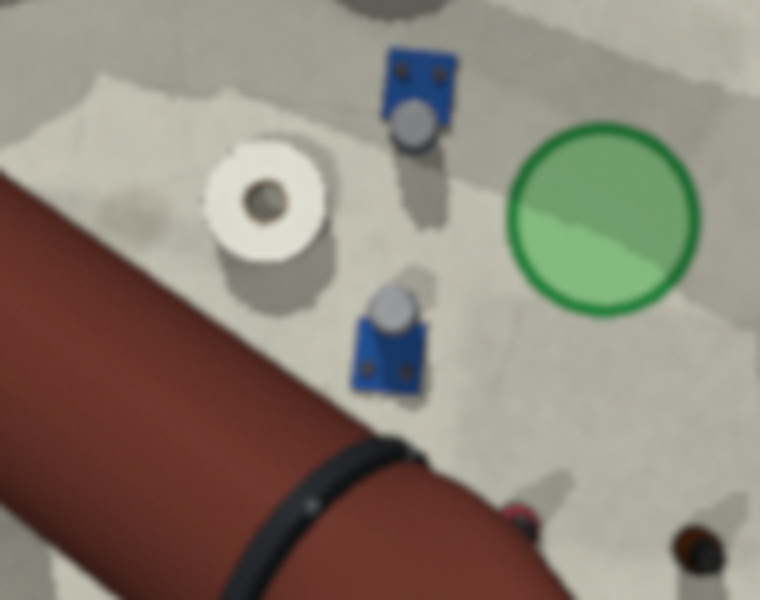

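View pics/side4z.png

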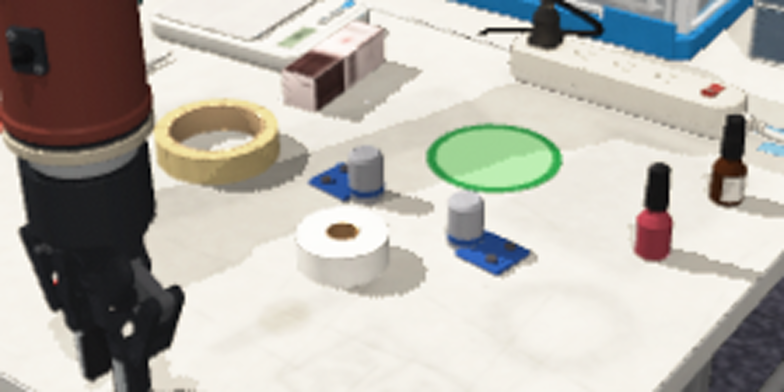

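```bash
cat > meas.py <<'E'
import sys
from h import *
k=sys.argv[1];a=cv2.imread(f"pics/top{k}z.png");z0=cv2.imread("pics/top0z.png")
def circ(img,cx,cy,r,fn):
    m=(fn(img)).astype(np.uint8); c=np.zeros_like(m);cv2.circle(c,(cx,cy),r,1,-1);m&=c
    k=max(cv2.findContours(m,0,cv2.CHAIN_APPROX_NONE)[0],key=cv2.contourArea);e=cv2.fitEllipse(k);return e
f=lambda X,Y,z:ray("top",((X+.5)/4-.5+180,(Y+.5)/4-.5+150),z)
bright=lambda t:(lambda i:cv2.cvtColor(i,cv2.COLOR_BGR2GRAY)>t)
def gauge():
    g=lambda i:(lambda h:(h[...,2]>115)&(h[...,0]>100)&(h[...,0]<125)&(h[...,1]<75)&(h[...,1]>15))(cv2.cvtColor(i,cv2.COLOR_BGR2HSV))
    es=[circ(z0,413,126,32,g),circ(z0,393,308,32,g)];print([np.round(e[0]+e[1],1) for e in es])
    P,Q=[f(*e[0],.04) for e in es];return P,Q
P,Q=gauge();g=(P+Q)/2;d=(P-Q)/np.linalg.norm(P-Q);R=np.array([[d[0],-d[1]],[d[1],d[0]]])
print("g",g,"yaw",np.arctan2(d[1],d[0]),np.linalg.norm(P-Q))
cx,cy=int(sys.argv[2]),int(sys.argv[3])
for t in map(int,sys.argv[4:]):
    e=circ(a,cx,cy,72,bright(t));w=f(*e[0],.026);print(t,np.round(e[0]+e[1],1),w,R.T@(w-g))
E
python3 meas.py 4 265 202 185 190 195 200
```

```text
[array([408.6, 114.1,  22.9,  33.5]), array([365.3, 315.9,   2.2,   9. ])]
g [0.55046095 0.19847164] yaw -0.19685062843568643 0.11339835531633197
185 [259.9 197.4 119.8 130.9] [0.56000007 0.26947629] [-0.00453232  0.07149905]
190 [262.5 199.1 118.4 122.4] [0.55909248 0.26802306] [-0.00513815  0.06989637]
195 [263.2 199.7 117.3 119.2] [0.5587338  0.26760288] [-0.00540772  0.06941416]
200 [263.6 200.  115.7 117. ] [0.5586052 0.267425 ] [-0.00549906  0.06921456]
```

Run:
```python
import cv2,numpy as np
i=cv2.imread("pics/top4.png")
c=cv2.resize(i[170:240,225:295],None,fx=8,fy=8,interpolation=cv2.INTER_CUBIC)
for k in range(0,560,40):cv2.line(c,(k,0),(k,4),(0,0,255),1);cv2.line(c,(0,k),(4,k),(0,0,255),1)
cv2.imwrite("pics/z8.png",c)
for p in((283,181),(278,227)):print(i[p[1]-6:p[1]+8,p[0]-8:p[0]+9].mean(2).astype(int))
```

```text
[[120  88  73  75  84  94 104 115 121 116 104  92  81  74  72  70  71]
 [118  86  75  85 101 114 125 131 133 129 121 110  94  78  71  71  70]
 [112  84  82 100 115 126 131 133 133 131 127 119 105  88  77  71  73]
 [107  83  88 109 123 129 131 130 130 129 127 123 114  98  82  74  74]
 [111  90  95 115 126 129 129 130 128 127 127 126 119 104  86  74  76]
 [127 111 110 119 127 129 130 129 127 128 127 128 122 104  84  74  78]
 [145 134 123 122 127 130 129 128 128 127 129 128 121 101  83  79  84]
 [153 144 124 117 123 129 128 128 128 128 130 128 117  97  84  86  93]
 [154 143 118 105 116 125 128 128 129 130 128 122 107  90  89 102 112]
 [153 142 114  92 101 114 122 127 128 127 122 108  90  79  96 122 137]
 [153 145 122  93  84  95 108 116 119 114 103  86  74  76 102 134 149]
 [158 152 136 106  80  75  83  90  92  89  79  69  68  80 104 132 149]
 [167 162 148 119  89  72  68  67  67  67  66  69  77  88 102 122 144]
 [178 173 159 132 106  92  83  75  70  70  75  81  90  95 100 114 138]]
[[185 187 187 186 179 169 162 158 153 149 149 151 151 153 154 154 153]
 [186 186 186 181 170 158 154 155 
[... 189 characters left out ...]
158 148 151 153 155 155 153 152 150 146 133 125 137 150 155]
 [181 166 147 146 152 155 155 154 153 152 152 150 140 125 127 144 155]
 [175 157 141 144 153 156 154 153 152 152 153 152 142 122 120 142 160]
 [160 143 133 140 151 155 154 153 153 153 154 152 138 114 115 145 169]
 [133 119 116 128 144 152 153 154 154 154 154 146 126 101 107 142 167]
 [108  94  96 109 129 144 151 155 155 153 146 131 106  84  91 120 144]
 [ 99  85  85  91 105 123 137 145 146 141 127 106  85  70  76  95 122]
 [ 95  84  81  77  81  94 107 114 115 110  97  83  69  61  66  82 113]
 [ 95  84  79  72  66  71  76  81  82  80  72  66  60  59  63  77 113]
 [ 93  85  80  72  64  61  61  64  65  65  61  59  58  58  60  74 113]]
```

View pics/z8.png

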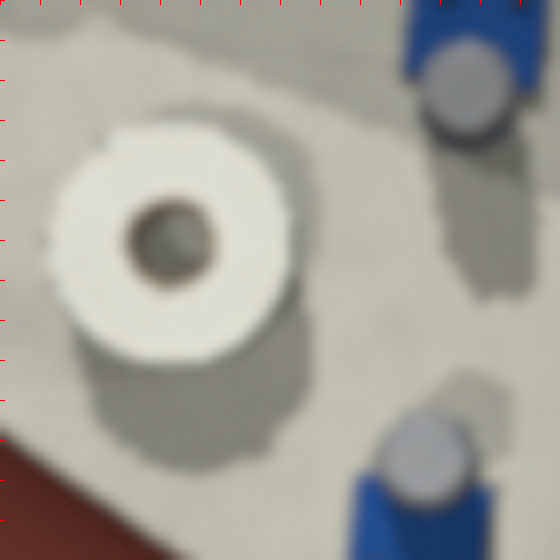

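Run:
```python
from h import *
P=ray("top",(283.0,180.3),.04);Q=ray("top",(277.8,226.7),.04);r=ray("top",(245.7,199.7),.026);m=ray("top",(330.6,204.4),.0008)
g=(P+Q)/2;d=(P-Q)/np.linalg.norm(P-Q);print(np.linalg.norm(P-Q),g,np.arctan2(d[1],d[0]))
for y in(-.0975,-.105):
    R=np.array([[np.cos(y),-np.sin(y)],[np.sin(y),np.cos(y)]]);print(y,"roll",r,R.T@(r-g),"mat",R.T@(m-g))
```

```text
0.10261019424455926 [0.55029466 0.18961731] -0.09754837668159526
-0.0975 roll [0.5584315 0.2670111] [0.00056425 0.07781831] mat [ 0.01267447 -0.11259388]
-0.105 roll [0.5584315 0.2670111] [-1.93957166e-05  7.78203536e-02] mat [ 0.01351856 -0.11249565]
```

>>> servo_tool:
  motion:
    - {"ax": -0.002,"ay": 0,"az": 0,"dx": -0.001,"dy": -0.015,"dz": 0,"hand": 0.03}
    - {"ax": 0,"ay": 0,"az": 0,"dx": 0,"dy": -0.03,"dz": 0,"hand": 0.03}
    - {"ax": 0,"ay": 0,"az": 0,"dx": 0,"dy": -0.03,"dz": 0,"hand": 0.03}
    - {"ax": 0,"ay": 0,"az": 0,"dx": 0,"dy": -0.03,"dz": 0,"hand": 0.03}
    - {"ax": 0,"ay": 0,"az": 0,"dx": 0,"dy": -0.02,"dz": 0,"hand": 0.03}
    - {"ax": 0,"ay": 0,"az": 0,"dx": 0,"dy": -0.005,"dz": 0,"hand": 0.03}
    - {"ax": 0,"ay": 0,"az": 0,"dx": 0,"dy": 0,"dz": 0,"hand": 0.03}

```text
t: 8.5
eef_pos: [0.5656, 0.3274, 0.0104]
ee_rot: [[0.0, 0.108, 0.994], [-0.005, 0.994, -0.108], [-1.0, -0.005, 0.001]]
force: [0.5, 0.2, -0.6]
grip_width: 0.355
```

>>> servo_tool:
  motion:
    - {"ax": -0.01,"ay": 0,"az": 0.005,"dx": 0,"dy": -0.002,"dz": -0.001,"hand": 0.03}
    - {"ax": 0,"ay": 0,"az": 0,"dx": 0,"dy": -0.004,"dz": 0,"hand": 0.03}
    - {"ax": 0,"ay": 0,"az": 0,"dx": 0,"dy": -0.005,"dz": 0,"hand": 0.03}
    - {"ax": 0,"ay": 0,"az": 0,"dx": 0,"dy": -0.003,"dz": 0,"hand": 0.03}

```text
t: 8.83
eef_pos: [0.5635, 0.3148, 0.0112]
ee_rot: [[0.002, 0.096, 0.995], [0.003, 0.995, -0.096], [-1.0, 0.003, 0.002]]
force: [0.3, 0.0, -0.1]
grip_width: 0.352
```

>>> servo_tool:
  motion:
    - {"ax": 0.001,"ay": 0,"az": 0,"dx": 0,"dy": -0.005,"dz": 0,"hand": 0.03}
    - {"ax": 0,"ay": 0,"az": 0,"dx": 0,"dy": -0.005,"dz": 0,"hand": 0.03}
    - {"ax": 0,"ay": 0,"az": 0,"dx": 0,"dy": -0.005,"dz": 0,"hand": 0.03}
    - {"ax": 0,"ay": 0,"az": 0,"dx": 0,"dy": -0.005,"dz": 0,"hand": 0.03}
    - {"ax": 0,"ay": 0,"az": 0,"dx": 0,"dy": -0.005,"dz": 0,"hand": 0.03}
    - {"ax": 0,"ay": 0,"az": 0,"dx": 0,"dy": -0.005,"dz": 0,"hand": 0.03}
    - {"ax": 0,"ay": 0,"az": 0,"dx": 0,"dy": -0.005,"dz": 0,"hand": 0.03}

```text
t: 9.42
eef_pos: [0.5589, 0.2804, 0.0112]
ee_rot: [[0.002, 0.093, 0.996], [0.005, 0.996, -0.093], [-1.0, 0.006, 0.001]]
force: [-0.8, -0.4, 1.0]
grip_width: 0.351
```

>>> servo_tool:
  motion:
    - {"ax": 0.004,"ay": 0,"az": -0.004,"dx": 0,"dy": -0.005,"dz": 0.0003,"hand": 0.03}
    - {"ax": 0,"ay": 0,"az": 0,"dx": 0,"dy": -0.005,"dz": 0.0003,"hand": 0.03}
    - {"ax": 0,"ay": 0,"az": 0,"dx": 0,"dy": -0.005,"dz": 0.0002,"hand": 0.03}
    - {"ax": 0,"ay": 0,"az": 0,"dx": 0,"dy": 0,"dz": 0,"hand": 0.03}

```text
t: 9.75
eef_pos: [0.5584, 0.2619, 0.0111]
ee_rot: [[0.001, 0.099, 0.995], [-0.0, 0.995, -0.099], [-1.0, 0.0, 0.001]]
force: [-1.1, -1.1, 0.6]
grip_width: 0.349
```

```bash
python3 look.py 5
```

```text
(no output)
```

View pics/side5z.png

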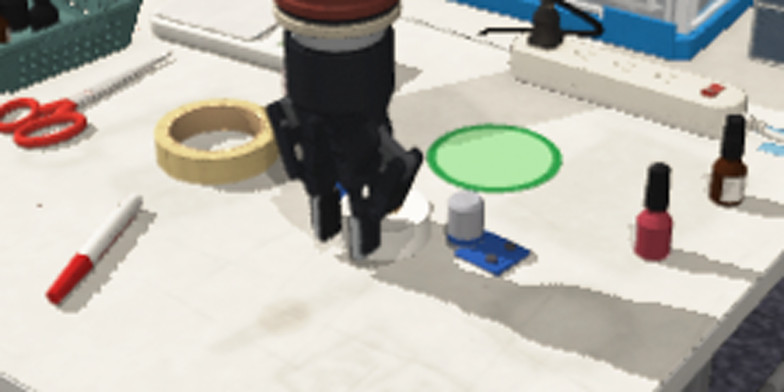

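View pics/top5z.png

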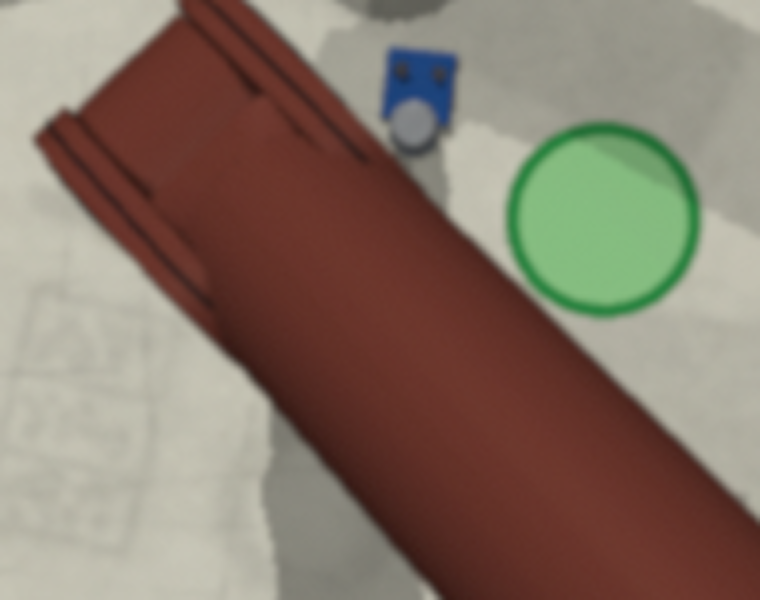

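>>> servo_tool:
  motion:
    - {"ax": -0.002,"ay": 0,"az": 0,"dx": 0,"dy": -0.005,"dz": -0.0003,"hand": 0.03}
    - {"ax": 0,"ay": 0,"az": 0,"dx": 0,"dy": -0.005,"dz": 0,"hand": 0.03}
    - {"ax": 0,"ay": 0,"az": 0,"dx": 0,"dy": -0.005,"dz": 0,"hand": 0.03}
    - {"ax": 0,"ay": 0,"az": 0,"dx": 0,"dy": -0.005,"dz": 0,"hand": 0.03}
    - {"ax": 0,"ay": 0,"az": 0,"dx": 0,"dy": -0.005,"dz": 0,"hand": 0.03}
    - {"ax": 0,"ay": 0,"az": 0,"dx": 0,"dy": -0.005,"dz": 0,"hand": 0.03}

```text
t: 10.35
eef_pos: [0.5544, 0.2328, 0.0113]
ee_rot: [[0.002, 0.093, 0.996], [0.002, 0.996, -0.093], [-1.0, 0.002, 0.002]]
force: [-0.6, 0.0, -0.5]
grip_width: 0.349
```

>>> servo_tool:
  motion:
    - {"ax": 0.004,"ay": 0,"az": -0.002,"dx": 0,"dy": -0.005,"dz": 0.0002,"hand": 0.03}
    - {"ax": 0,"ay": 0,"az": 0,"dx": 0,"dy": -0.005,"dz": 0.0002,"hand": 0.03}
    - {"ax": 0,"ay": 0,"az": 0,"dx": 0,"dy": -0.005,"dz": 0.0002,"hand": 0.03}
    - {"ax": 0,"ay": 0,"az": 0,"dx": 0,"dy": -0.005,"dz": 0.0002,"hand": 0.03}
    - {"ax": 0,"ay": 0,"az": 0,"dx": 0,"dy": -0.005,"dz": 0.0002,"hand": 0.03}
    - {"ax": 0,"ay": 0,"az": 0,"dx": 0,"dy": -0.005,"dz": 0.0002,"hand": 0.03}

```text
t: 10.85
eef_pos: [0.5525, 0.1989, 0.0113]
ee_rot: [[0.002, 0.099, 0.995], [-0.0, 0.995, -0.099], [-1.0, -0.0, 0.002]]
force: [-0.2, 0.1, 0.8]
grip_width: 0.351
```

```bash
python3 look.py 6
```

```text
(no output)
```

View pics/side6z.png

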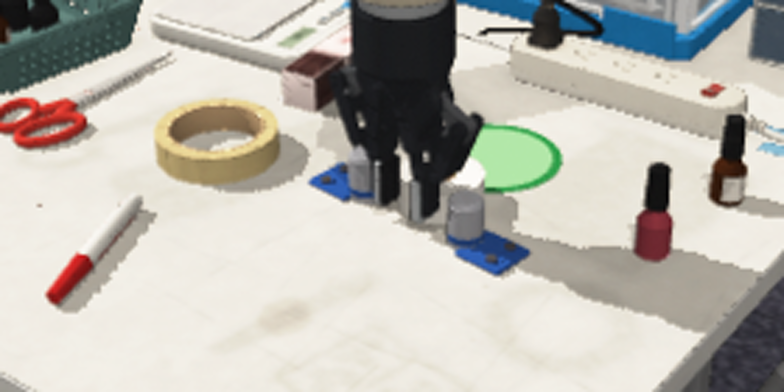

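>>> servo_tool:
  motion:
    - {"ax": -0.001,"ay": 0.002,"az": 0,"dx": 0,"dy": -0.005,"dz": -0.0001,"hand": 0.03}
    - {"ax": 0,"ay": 0,"az": 0,"dx": 0,"dy": -0.005,"dz": 0,"hand": 0.03}
    - {"ax": 0,"ay": 0,"az": 0,"dx": 0,"dy": -0.005,"dz": 0,"hand": 0.03}
    - {"ax": 0,"ay": 0,"az": 0,"dx": 0,"dy": -0.005,"dz": 0.0002,"hand": 0.03}
    - {"ax": 0,"ay": 0,"az": 0,"dx": 0,"dy": -0.005,"dz": 0.0002,"hand": 0.03}
    - {"ax": 0,"ay": 0,"az": 0,"dx": 0,"dy": -0.005,"dz": 0.0002,"hand": 0.03}
    - {"ax": 0,"ay": 0,"az": 0,"dx": 0,"dy": -0.005,"dz": 0.0002,"hand": 0.03}

```text
t: 11.53
eef_pos: [0.5494, 0.1615, 0.0113]
ee_rot: [[-0.001, 0.097, 0.995], [0.0, 0.995, -0.097], [-1.0, 0.0, -0.001]]
force: [0.5, 1.1, 0.4]
grip_width: 0.356
```

>>> servo_tool:
  motion:
    - {"ax": 0,"ay": 0,"az": 0,"dx": 0,"dy": -0.005,"dz": 0.001,"hand": 0.03}
    - {"ax": 0,"ay": 0,"az": 0,"dx": 0,"dy": -0.005,"dz": 0.001,"hand": 0.03}
    - {"ax": 0,"ay": 0,"az": 0,"dx": 0,"dy": -0.005,"dz": 0.001,"hand": 0.03}
    - {"ax": 0,"ay": 0,"az": 0,"dx": 0,"dy": -0.005,"dz": 0.001,"hand": 0.03}
    - {"ax": 0,"ay": 0,"az": 0,"dx": 0,"dy": -0.005,"dz": 0.001,"hand": 0.03}
    - {"ax": 0,"ay": 0,"az": 0,"dx": 0,"dy": -0.005,"dz": 0.001,"hand": 0.03}
    - {"ax": 0,"ay": 0,"az": 0,"dx": 0,"dy": -0.005,"dz": 0.001,"hand": 0.03}

```text
t: 12.12
eef_pos: [0.5532, 0.1217, 0.0113]
ee_rot: [[-0.001, 0.097, 0.995], [0.0, 0.995, -0.097], [-1.0, -0.0, -0.001]]
force: [-0.0, 0.3, 0.4]
grip_width: 0.348
```

>>> servo_tool:
  motion:
    - {"ax": 0,"ay": 0,"az": 0,"dx": 0,"dy": 0,"dz": 0,"hand": 0.03}
    - {"ax": 0,"ay": 0,"az": 0,"dx": 0,"dy": 0.005,"dz": 0,"hand": 0.03}
    - {"ax": 0,"ay": 0,"az": 0,"dx": 0,"dy": 0.007,"dz": 0,"hand": 0.03}
    - {"ax": 0,"ay": 0,"az": 0,"dx": 0,"dy": 0,"dz": 0,"hand": 0.03}

```text
t: 12.45
eef_pos: [0.5549, 0.1326, 0.0113]
ee_rot: [[-0.001, 0.1, 0.995], [-0.001, 0.995, -0.1], [-1.0, -0.001, -0.001]]
force: [-0.8, -0.2, 0.3]
grip_width: 0.351
```

```bash
python3 look.py 7
```

```text
(no output)
```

View pics/side7z.png

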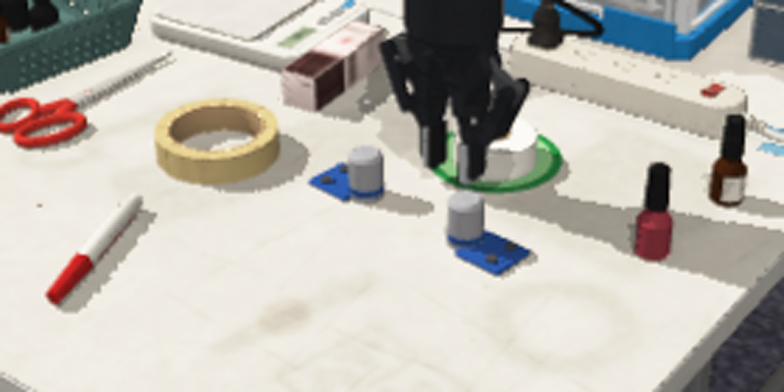

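The roll is on the mat and the fingers are clear of it. I'll lift straight up, then move away to the left.

>>> servo_tool:
  motion:
    - {"ax": 0,"ay": 0,"az": 0,"dx": -0.01,"dy": 0,"dz": 0,"hand": 0.03}
    - {"ax": 0,"ay": 0,"az": 0,"dx": -0.02,"dy": 0,"dz": 0,"hand": 0.03}
    - {"ax": 0,"ay": 0,"az": 0,"dx": -0.035,"dy": 0,"dz": 0,"hand": 0.03}
    - {"ax": 0,"ay": 0,"az": 0,"dx": -0.035,"dy": 0,"dz": 0,"hand": 0.03}
    - {"ax": 0,"ay": 0,"az": 0,"dx": -0.03,"dy": 0,"dz": 0,"hand": 0.03}
    - {"ax": 0,"ay": 0,"az": 0,"dx": -0.01,"dy": 0.03,"dz": 0,"hand": 0.03}
    - {"ax": 0,"ay": 0,"az": 0,"dx": 0,"dy": 0.04,"dz": 0,"hand": 0.03}
    - {"ax": 0,"ay": 0,"az": 0,"dx": 0,"dy": 0.04,"dz": 0,"hand": 0.03}
    - {"ax": 0,"ay": 0,"az": 0,"dx": 0,"dy": 0.04,"dz": 0,"hand": 0.03}
    - {"ax": 0,"ay": 0,"az": 0,"dx": 0,"dy": 0.03,"dz": 0,"hand": 0.03}
    - {"ax": 0,"ay": 0,"az": 0,"dx": 0,"dy": 0.01,"dz": 0,"hand": 0.03}
    - {"ax": 0,"ay": 0,"az": 0,"dx": 0,"dy": 0,"dz": 0,"hand": 0.03}

```text
t: 13.55
eef_pos: [0.5742, 0.3266, 0.1664]
ee_rot: [[0.001, 0.105, 0.994], [0.0, 0.994, -0.105], [-1.0, 0.0, 0.001]]
force: [-0.4, -0.9, 0.1]
grip_width: 0.349
```

```bash
python3 look.py 8
```

```text
(no output)
```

View pics/top8.png

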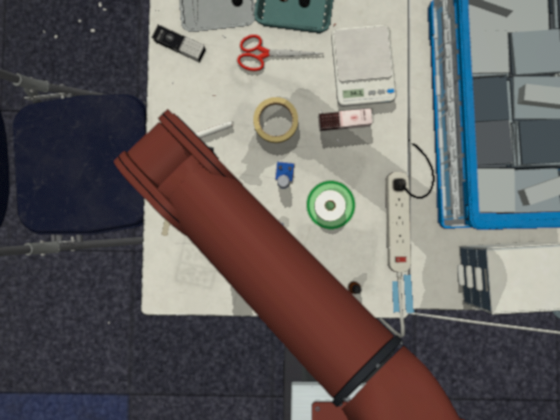

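View pics/side8z.png

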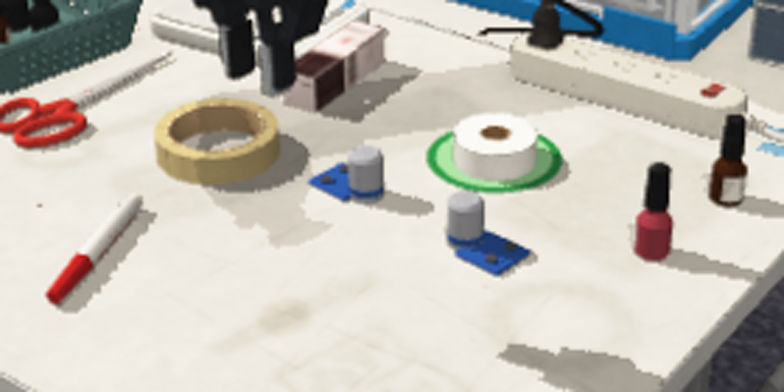

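The top view shows the roll centred on the mat at (330,205), with a green rim visible all round. In the side view the marker, tape, carton and both bottles sit at the same pixels as at the start. The arm is clear, so I'll hand in.

Run:
```python
from bench import ctrl
s=ctrl.observe();print(s['t'],abs(s['joint_vel']).max())
print(ctrl.hand_in())
```

```text
13.65 1.9684327356176778
the job is handed in; nothing more can be done
None
```

The roll went through the gap and now lies on the green mat, and I handed the job in at about 13.7 s. I used the two fingers, set 30 mm apart and low on the table, as a cradle behind the roll. It was never gripped or lifted. I pushed it diagonally into line, backed off to check it, then pushed it straight through at about 0.06 m/s.

- **Alignment:** before the gap, the top view put the roll about 0.5 mm off the gap's axis, against 3 mm of clearance each side.
- **Forces:** readings stayed around 1 N at the end of every move, so there was no sign of the roll or fingers binding on the pillars.
- **Final position:** the top view shows the roll close to the mat's centre, with a green rim visible all round.
- **Other objects:** by eye, the tape, marker, carton and both bottles are where they started, and the gripper is clear at z = 0.17 m.
- **Checks that failed or disagreed:** my colour mask for the pillars did not work, so I read their edges by eye from enlarged pictures. The two cameras differed by 3–5 mm on the gauge's position, so I relied on the top view for lining up.

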